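# First stroke of the tight pestle in a tissue grinder

### The job

The tissue has already been broken up with the slim pestle; now give it the first stroke with the wide one. Lift the wide pestle out of its rest and lower it gently into the glass tube of the grinder until it sits on the bottom, then draw it slowly and straight back up until the whole white head stands in the clear glass, above the black clamp nut and still below the flared mouth, and finish holding it there by the grip. Do not drop or wedge it, and leave the grinder, the slim pestle, both rests, the specimen cup, the petri dish, the tweezers and the timer where they stand.

Things in the scene. Friction and masses are not known exactly. Their poses are not given: they have to be found in the camera images.
- wide_pestle: Wide (tight) pestle, 164 mm long, 0.13 kg, loose, upright in wide_rest. Origin: centre of its flat foot; z up its axis; round. White head 22 mm in diameter, z 0 to 24 mm (foot's edge rounded to 12 mm across); steel rod 8 mm in diameter; black grip 24 mm in diameter from z 112 to 162 mm, centre at z 137. It has the thicker grip of the two.
- slim_pestle: The slim (loose) pestle, same length and build but with head and grip only 16 mm in diameter; it stands in slim_rest and stays there. Origin: centre of its foot, z up its axis. A microscope stands to the right of and behind the right-hand rest.
- wide_rest: Grey round block 60 mm in diameter, 45 mm tall, 0.6 kg, not fastened, with a round well 23 mm in diameter and 33 mm deep in its top (well floor 12 mm above the worktop), in which the wide pestle stands. Origin: centre of the underside, z up.
- slim_rest: Like wide_rest, with a well 17 mm in diameter, for the slim pestle. Either rest may be on the left or on the right of the grinder. Origin: centre of the underside.
- grinder: Tissue grinder, 1.1 kg, not fastened: grey round base 110 mm in diameter; upright glass tube held by a ribbed black nut, 48 mm in diameter, its top 50 mm above the worktop; clear glass, 27 mm outside, from there up; flared mouth from 102 to 118 mm above the worktop, 38 mm across at the rim. Origin: centre of the underside, on the bore's axis, z up.
- grinder_floor (a point): Centre of the bore's floor, 16 mm above the worktop. The bore is straight, 23.6 mm in diameter (0.8 mm play round the wide head), from here up 86 mm, then a funnel to 33 mm across. With the pestle's foot 34 mm above this point the head just clears the nut; at 62 mm its top reaches the flare; 48 mm is the middle.
- sample_cup: Lidded specimen cup, 65 mm across, 71 mm tall, behind the work; bystander. Origin: centre of the underside.
- dish: Petri dish, 60 mm across, 15 mm tall, behind the work; bystander. Origin: centre of the underside.
- bench_tweezers: Steel tweezers lying flat, 130 mm long, 12 mm high, behind the work; bystander. Origin: centre of the underside.
- bench_timer: Bench timer, 60 x 64 mm, 18 mm tall, far left; bystander. Origin: centre of the underside.
Things that resemble listed ones, but are neither listed nor needed, are in the scene too. What is shaped like the wide_pestle but blue or purple is not meant.

How it is judged:
By the outcome, as a careful person would: the job done as asked, in the order asked, and still so for the second after the job is handed in, while the arm keeps its last pose, push and grip.
It also fails if it takes over 54 s, if anything falls off the work surface, if the arm or the gripper's body presses on something with over 40 N, if the wrist force passes 120 N, or if a joint passes its speed limit or range.

### The arm

A 6-joint arm with a two-finger parallel gripper is mounted at the origin on a cart in front of the work surface, level with it; the furniture and walls round the work are solid. World frame = base frame: x ahead of the robot, y to its left, z up, the work surface at z = 0. Lengths are in m, angles in rad, forces in N, time in s.
With the tool pointing down it reaches from about 0.35 to 0.975 m from the base axis. Payload 7.1 kg.
Tool frame: the origin (TCP) lies midway between the tips of the shut fingers; the grasp point (between the pads) lies 19 mm behind it; z points along the fingers, x is the direction in which the jaws open and shut, and the axes are right-handed (so a half turn about z gives the same grasp; the last joint's range is limited). The gripper opens to 88 mm and grips with 3 to 60 N. Pads are 20 mm wide; open, the fingers measure 115 mm over their backs; the gripper's body (75 mm by 178 mm) begins 61 mm behind the grasp point.
Start: joints at [-1.172, 0.423, 1.63, -0, 1.089, -0.019], TCP at [0.254, -0.571, 0.183] pointing down, gripper open.
Joint ranges: [-3, 3], [-0.9, 2.11], [0.09, 2.58], [-1.31, 4.45], [0.11, 2.69], [-2.54, 2.54]. Speed limits (rad/s): [2.39, 2.39, 3.01, 3.14, 3.14, 3.14].

### API

Orientations are given as a unit quaternion [w, x, y, z].
In Python, from station import move_pose, movel, movej, command_gripper, wait, inverse_kinematics, read_camera, camera_info, MotionError, job_done, get_time, get_joint_pos, get_qvel, get_effort, get_tcp_pos, get_ee_rot, get_ft_force, get_ft_torque, get_grip_width gives the robot as it stands. Calls block until the motion is done:
- move_pose(position, orientation): joint-space move of the TCP to a pose.
- movel(position, frame=None, v=0.15, until_force=None): straight line of the TCP; frame=None keeps the orientation; v is the mean speed in m/s. With until_force (N) it stops when the force on the tool has changed by that much, and returns True; else False.
- movej(angles): joint-space move.
- command_gripper(opening): opening from 0.0 (shut) to 1.0 (fully open); the grip force is fixed at half the most; returns when the fingers have stopped.
- wait(seconds).
- inverse_kinematics(position, orientation): joint angles nearest the present ones, or None.
- read_camera(name): name is "side" or "top" or "wrist"; returns the picture (420x560x3 uint8, red, green, blue); there is no depth.
- camera_info(name): a dict with "intrinsics" (3x3 intrinsics, pixels), "T" (4x4, takes a point from camera to world coordinates); the wrist camera has in their place "tool_from_camera" (4x4, takes a point from camera to tool coordinates, whose origin is the TCP and whose axes are the tool frame's). Camera axes: x right, y up, looking along -z (the intrinsics and any distortion apply to the point x, -y, -z); pixel columns grow to the right and rows downward; lengths in m; the calibration is good to about 2 mm. A picture is of the moment at which its call begins: read the wrist's pose just before it. camera_info takes no time and is no camera call.
A pose or a line that the arm cannot do raises MotionError and nothing moves.
- job_done(): hands the job in, once; it reports no verdict.
Readings, each from a call of its own:
- get_time(): time.
- get_joint_pos(): joint angles.
- get_qvel(): joint speeds.
- get_effort(): joint torques, N m.
- get_tcp_pos(): TCP position.
- get_ee_rot(): TCP orientation.
- get_ft_force(): force on the tool from outside, world axes, zero at the start.
- get_ft_torque(): the same for the moment, N m.
- get_grip_width(): opening from 0.0 (shut) to 1.0 (fully open).
Only numpy, scipy, OpenCV 4.12 (cv2) and the standard library are available. Lean on these libraries where they do the work, as an engineer would, in place of code of your own. Each camera call takes 0.05 s, during which the arm holds its last target.

## Working session

There is one attempt and no reset: what is moved stays moved. The work goes in short steps, each a Python script; the robot and the scene stay as the last script left them, time stands still between calls to the robot, and variables do not carry over. Pictures are saved under pics/ and viewed, and the job is handed in when it is done.

```bash
mkdir -p pics; ls; python3 - <<'E'
from station import *
import cv2
for n in ("side","top","wrist"):
    im=read_camera(n); cv2.imwrite(f"pics/{n}0.png",im[:,:,::-1])
    print(n,camera_info(n))
print(get_time(),get_tcp_pos(),get_ee_rot(),get_grip_width())
E
```

```text
pics
side {'intrinsics': array([[382.38477745,   0.        , 276.41390167],
       [  0.        , 382.38477745, 210.23204091],
       [  0.        ,   0.        ,   1.        ]]), 'T': array([[-0.78257711,  0.3495836 , -0.5151353 ,  0.0930187 ],
       [-0.62243042, -0.42289061,  0.65859236,  0.74666582],
       [ 0.0123872 ,  0.83603519,  0.54853598,  0.52337088],
       [ 0.        ,  0.        ,  0.        ,  1.        ]])}
top {'intrinsics': array([[434.5920549 ,   0.        , 286.14371009],
       [  0.        , 434.5920549 , 212.75667064],
       [  0.        ,   0.        ,   1.        ]]), 'T': array([[-0.01659582,  0.97683198, -0.21336319,  0.35247656],
       [-0.99985616, -0.01546702,  0.00695878,  0.18626891],
       [ 0.00349747,  0.21344799,  0.97694817,  0.94153584],
       [ 0.        ,  0.        ,  0.        ,  1.        ]])}
wrist {'intrinsics': array([[293.01009439,   0.        , 278.79447296],
       [  0.        , 293.01009439, 211.73914704],
       [  0.        ,   0.        ,   1.        ]]), 'tool_from_camera': array([[ 9.99999963e-01,  8.21829202e-05, -2.61177275e-04,
        -3.37555543e-04],
       [ 5.59140466e-06, -9.59821253e-01, -2.80612121e-01,
        -7.74757047e-02],
       [-2.73745023e-04,  2.80612109e-01, -9.59821217e-01,
        -2.00918412e-01],
       [ 0.00000000e+00,  0.00000000e+00,  0.00000000e+00,
         1.00000000e+00]])}
0.15 [ 0.25344324 -0.57082183  0.18280002] [-3.06809390e-04  8.38380137e-01 -5.45085721e-01 -4.56890910e-04] 1.001581379452329
```

View pics/side0.png

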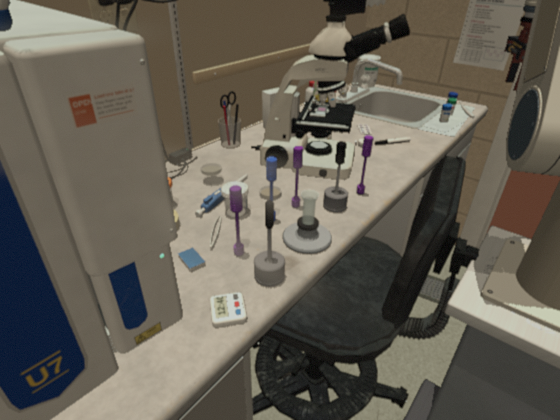

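View pics/top0.png

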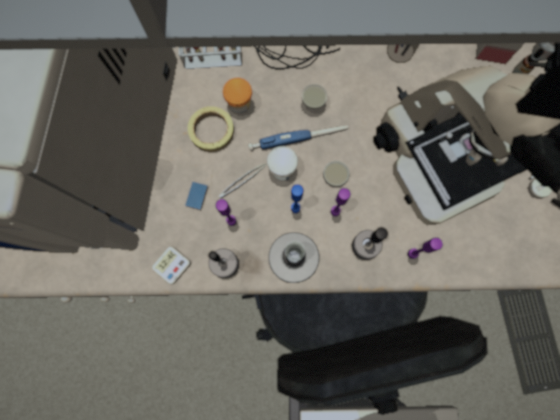

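Side view: black-gripped pestles stand in the left rest (269,265) and the right rest (337,198), with the grinder at (307,235). The purple and blue ones stand free. Next I'll zoom in to tell wide from slim.

```bash
python3 - <<'E'
import cv2,numpy as np
t=cv2.imread("pics/top0.png");s=cv2.imread("pics/side0.png")
cv2.imwrite("pics/c1.png",cv2.resize(t[200:300,190:400],(798,380),interpolation=cv2.INTER_CUBIC))
cv2.imwrite("pics/c2.png",cv2.resize(s[130:290,230:390],(600,600),interpolation=cv2.INTER_CUBIC))
E
```

```text
(no output)
```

View pics/c1.png

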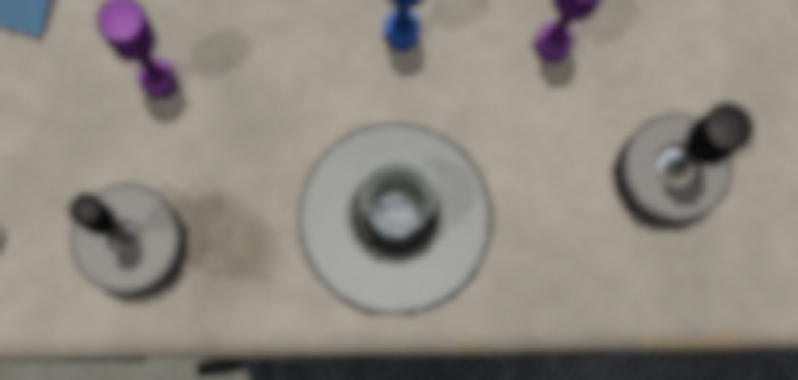

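View pics/c2.png

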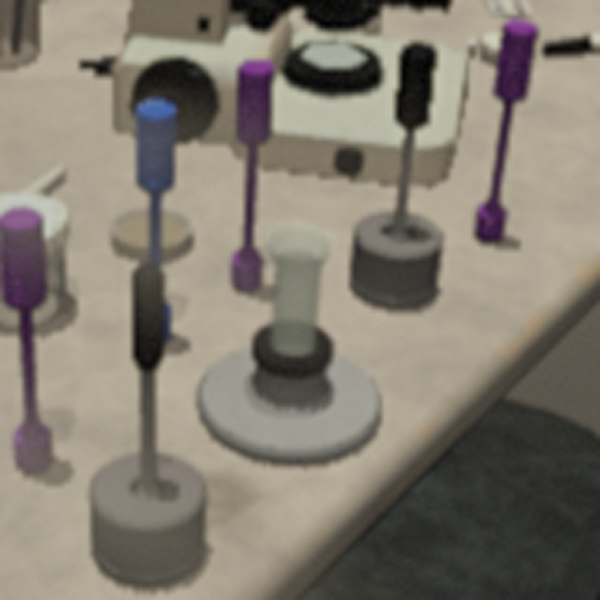

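The right-hand pestle is the wide one: its grip is about 0.41 of its rest's width (~25 mm), against 0.26 (~16 mm) on the left. Lookalikes in the top image are purple at (227,213), (342,203) and (424,249), blue at (296,200), and the slim black one at (218,260). The target is at (378,238).

```bash
cat > h.py <<'E'
from station import *
import numpy as np, cv2
from scipy.spatial.transform import Rotation as R
def ray(T,K,u,v,z):
    d=np.array([(u-K[0,2])/K[0,0],-(v-K[1,2])/K[1,1],-1.]); d=T[:3,:3]@d; o=T[:3,3]
    return (o+d*(z-o[2])/d[2])[:2]
def px(n,u,v,z):
    c=camera_info(n); return ray(c["T"],c["intrinsics"],u,v,z)
def proj(T,K,p):
    q=np.linalg.inv(T)@np.append(p,1); return np.array([K[0,0]*q[0]/-q[2]+K[0,2], K[1,1]*-q[1]/-q[2]+K[1,2]])
def Q(yaw): # tool down, tool x at yaw in world
    r=R.from_matrix(np.array([[np.cos(yaw),np.sin(yaw),0],[np.sin(yaw),-np.cos(yaw),0],[0,0,-1]]))
    x,y,z,w=r.as_quat(); return [w,x,y,z]
def wT():
    p=get_tcp_pos(); q=get_ee_rot(); T=np.eye(4)
    T[:3,:3]=R.from_quat([q[1],q[2],q[3],q[0]]).as_matrix(); T[:3,3]=p
    c=camera_info("wrist"); return T@c["tool_from_camera"],c["intrinsics"]
E
python3 - <<'E'
from h import *
c=lambda u,v:(190+u/3.8,200+v/3.8)
print("wide rest",px("top",*c(676,168),.045)," grip top",px("top",*c(729,128),.174))
print("slim rest",px("top",*c(129,238),.045)," grip top",px("top",*c(88,210),.174))
print("grinder base",px("top",*c(395,218),.012)," mouth",px("top",*c(397,204),.118))
for n,u,v in(("purL",231,222),("blue",296,208),("purM",335,213),("purR",412,254)): print(n,px("top",u,v,.02))
s=lambda u,v:(230+u/3.75,130+v/3.75)
print("side: wide rest",px("side",*s(397,238),.045),"grip top",px("side",*s(418,53),.174),"mouth",px("side",*s(299,243),.118))
print("scope",[px("top",u,v,.05) for u,v in((400,170),(430,220),(380,135),(500,190))])
p=[0.38,-.03,.3]
for y in(-90,-60,-45,-30,0,30,45,60,90,120,135): print(y,inverse_kinematics(p,Q(np.radians(y))))
E
```

```text
wide rest [0.47862362 0.01096254]  grip top [0.47904577 0.0101246 ]
slim rest [0.44520831 0.30967019]  grip top [0.44519513 0.31116939]
grinder base [0.45744659 0.16456158]  mouth [0.45246921 0.16589346]
purL [0.5351943  0.29911148]
blue [0.56399091 0.1580855 ]
purM [0.55151782 0.07365434]
purR [ 0.45964879 -0.08666565]
side: wide rest [0.47648889 0.020689  ] grip top [0.47760961 0.01857871] mouth [0.45683318 0.17070949]
scope [array([ 0.63730984, -0.06617855]), array([ 0.52688687, -0.1211224 ]), array([ 0.7179791 , -0.02821148]), array([ 0.58954131, -0.27592119])]
-90 [-1.10007687e-01 -9.98244008e-02  1.98524546e+00 -4.44089210e-16
  1.25617159e+00  1.46078864e+00]
-60 [-1.10007687e-01 -9.98244008e-02  1.98524546e+00 -4.44089210e-16
  1.25617159e+00  9.37189864e-01]
-45 [-1.10007687e-01 -9.98244008e-02  1.98524546e+00 -4.44089210e-16
  1.25617159e+00  6.75390477e-01]
-30 [-1.10007687e-01 -9.98244008e-02  1.98524546e+00 -4.44089210e-16
  1.25617159e+00  4.13591089e-01]
0 [-1.10007687e-01 -9.98244008e-02  1.98524546e+00 -4.44089210e-16
  1.25617159e+00 -1.10007687e-01]
30 [-1.10007687e-01 -9.98244008e-02  1.98524546e+00 -4.44089210e-16
  1.25617159e+00 -6.33606462e-01]
45 [-1.10007687e-01 -9.98244008e-02  1.98524546e+00 -4.44089210e-16
  1.25617159e+00 -8.95405850e-01]
60 [-1.10007687e-01 -9.98244008e-02  1.98524546e+00 -4.44089210e-16
  1.25617159e+00 -1.15720524e+00]
90 [-1.10007687e-01 -9.98244008e-02  1.98524546e+00 -4.44089210e-16
  1.25617159e+00 -1.68080401e+00]
120 [-1.10007687e-01 -9.98244008e-02  1.98524546e+00 -4.44089210e-16
  1.25617159e+00 -2.20440279e+00]
135 [-1.10007687e-01 -9.98244008e-02  1.98524546e+00 -4.44089210e-16
  1.25617159e+00 -2.46620218e+00]
```

```bash
python3 - <<'E'
import cv2
t=cv2.imread("pics/top0.png")
cv2.imwrite("pics/c3.png",cv2.resize(t[80:300,300:540],(655,600),interpolation=cv2.INTER_CUBIC))
E
```

```text
(no output)
```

View pics/c3.png

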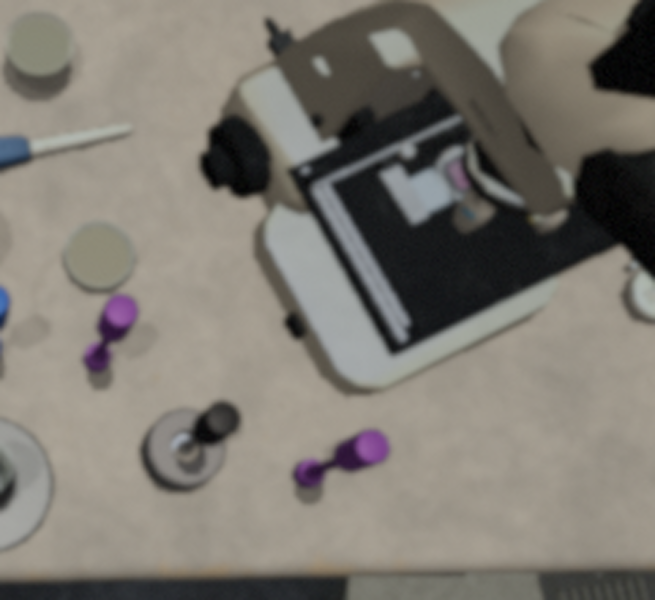

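View pics/wrist0.png

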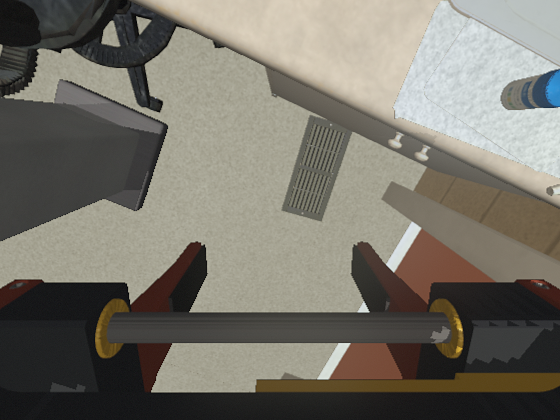

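```bash
python3 - <<'E'
from h import *
try:
    move_pose([0.33,-.30,.40],Q(0)); print(get_time())
    move_pose([0.455,.166,.30],Q(0)); print(get_time())
    T,K=wT(); im=read_camera("wrist"); np.savez("w1",T=T,K=K); cv2.imwrite("pics/w1.png",im[:,:,::-1])
    move_pose([0.478,.0155,.30],Q(0)); print(get_time())
    T,K=wT(); im=read_camera("wrist"); np.savez("w2",T=T,K=K); cv2.imwrite("pics/w2.png",im[:,:,::-1])
except MotionError as e: print(e)
print(get_tcp_pos(),get_joint_pos(),get_ft_force())
E
```

```text
1.4833
3.275
3.9833
[0.47796749 0.01614395 0.30007741] [8.45986340e-03 7.38336650e-02 1.81431580e+00 6.02940925e-04
 1.25330937e+00 8.67461147e-03] [ 0.51077904  1.3534816  -0.12675672]
```

View pics/w1.png

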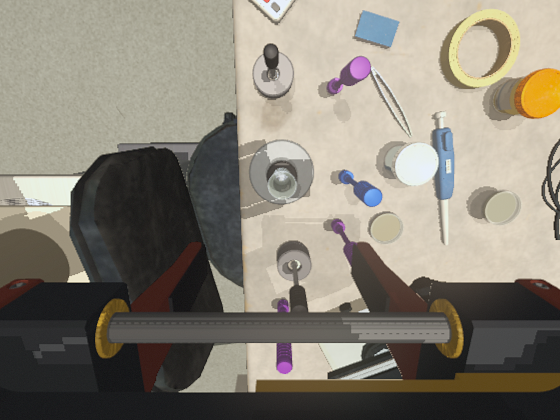

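View pics/w2.png

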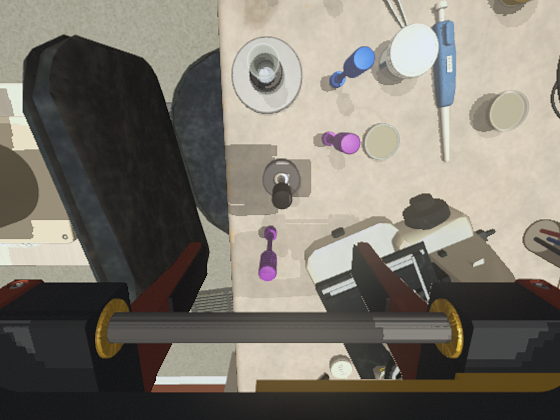

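w1 shows the grinder mouth at about (281,180). w2 shows the target pestle: grip top at about (282,199), rest at (281,178). I'll enlarge both.

```bash
python3 - <<'E'
import cv2,numpy as np
a=cv2.imread("pics/w1.png")[130:220,240:330];b=cv2.imread("pics/w2.png")[145:220,240:330]
b=cv2.copyMakeBorder(b,0,15,0,0,cv2.BORDER_CONSTANT)
f=lambda x:cv2.resize(x,(400,400),interpolation=cv2.INTER_CUBIC)
cv2.imwrite("pics/c4.png",cv2.convertScaleAbs(np.hstack([f(a),f(b)]),alpha=1.3,beta=15))
E
```

```text
(no output)
```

View pics/c4.png

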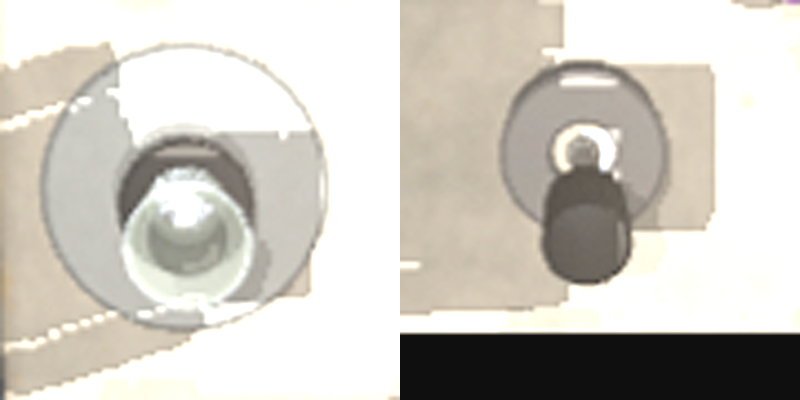

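```bash
python3 - <<'E'
from h import *
f=lambda n,u,v,z:(lambda d:ray(d["T"],d["K"],u,v,z))(np.load(n))
print("mouth",f("w1.npz",282.1,184.2,.118),"base",f("w1.npz",281.4,171.7,.012),f("w1.npz",281.4,171.7,.015))
print("grip",f("w2.npz",282.0,199.7,.174),"rest",f("w2.npz",281.5,179.5,.045))
for n,u,v in(("purM",325,139),("purR",271,232),("scopeNear",330,295)): print(n,f("w2.npz",u,v,.02))
E
```

```text
mouth [0.46018035 0.16866461] base [0.46027179 0.16930021] [0.4602422 0.1697522]
grip [0.48205341 0.01173134] rest [0.48274246 0.01235875]
purM [0.55233524 0.07299241]
purR [ 0.46471144 -0.08453877]
scopeNear [ 0.57361276 -0.20980471]
```

```bash
python3 - <<'E'
from h import *
movel([0.482,.012,.235],v=.15)
T,K=wT(); im=read_camera("wrist"); np.savez("w3",T=T,K=K); cv2.imwrite("pics/w3.png",im[:,:,::-1])
print(get_time(),get_tcp_pos()); print(proj(T,K,[.482,.012,.174]))
cv2.imwrite("pics/c5.png",cv2.convertScaleAbs(cv2.resize(im[130:290,200:360,::-1],(600,600),interpolation=cv2.INTER_CUBIC),alpha=1.3,beta=15))
E
```

```text
4.6667 [0.48269075 0.01259704 0.23590724]
[278.094463   213.26364855]
```

View pics/c5.png

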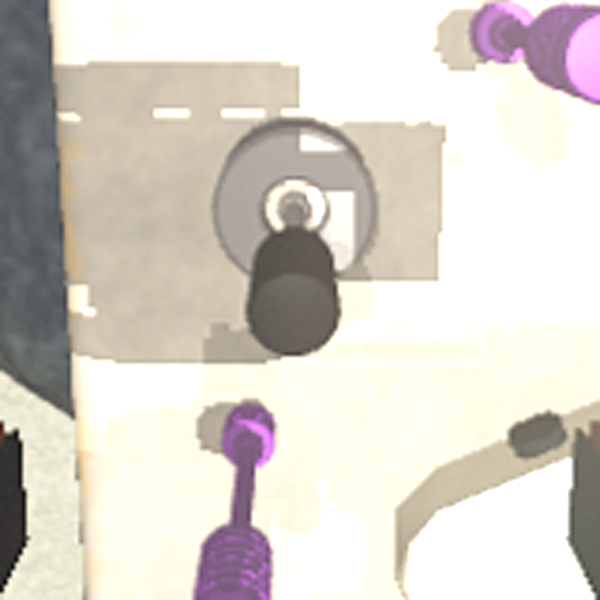

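The close view puts the grip top at (278,213), within a pixel of the predicted point, so I'll grasp it.

```bash
python3 - <<'E'
from h import *
movel([0.482,.0122,.132],v=.12); print(get_time(),get_tcp_pos(),get_ft_force())
command_gripper(0.0); wait(.1); print(get_time(),get_grip_width()*88,get_tcp_pos(),get_ft_force(),get_ft_torque())
movel([0.482,.0122,.152],v=.06); print(get_time(),get_ft_force())
movel([0.482,.0122,.255],v=.1); wait(.1);print(get_time(),get_ft_force(),get_grip_width()*88)
T,K=wT(); im=read_camera("wrist"); np.savez("w4",T=T,K=K); cv2.imwrite("pics/w4.png",im[:,:,::-1])
E
```

```text
5.675 [0.48259881 0.01218247 0.1326105 ] [-0.02548413 -0.39730287  0.33704385]
6.8167 22.046542740274816 [0.48200706 0.01219587 0.13199361] [ 0.92558526  0.24983586 -0.34747993] [-0.00012424 -0.06427938 -0.04885183]
7.3 [ 0.2725029  -0.67232085 -1.51423324]
8.5833 [-0.15746107 -0.11859153 -1.48101254] 22.062425696086137
```

View pics/w4.png

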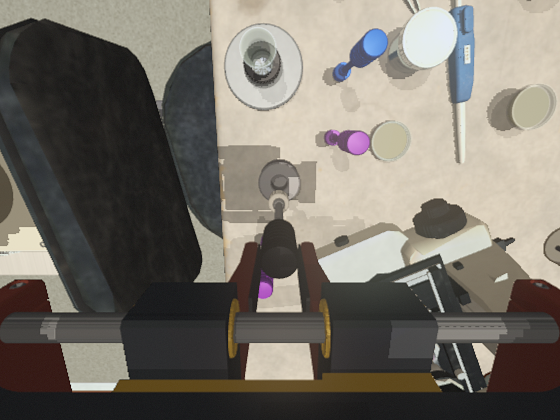

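The pestle is held and the weight reading agrees. I'll carry it over the grinder and compare the head with the mouth in one picture.

```bash
python3 - <<'E'
from h import *
movel([0.460,.169,.26],v=.15); wait(.3); print(get_time(),get_tcp_pos(),get_ft_force())
T,K=wT(); im=read_camera("wrist"); np.savez("w5",T=T,K=K); cv2.imwrite("pics/w5.png",im[:,:,::-1])
for p in([.46,.169,.14],[.46,.169,.164],[.46,.169,.118],[.46,.169,.304]): print(p,proj(T,K,p))
cv2.imwrite("pics/c6.png",cv2.convertScaleAbs(cv2.resize(im[130:290,200:360,::-1],(600,600),interpolation=cv2.INTER_CUBIC),alpha=1.3,beta=15))
im=read_camera("side")
cv2.imwrite("pics/c7.png",cv2.resize(im[120:300,220:400,::-1],(600,600),interpolation=cv2.INTER_CUBIC))
E
```

```text
10.1417 [0.46008521 0.16859061 0.26000765] [ 0.71387833 -0.2856825  -1.75219353]
[0.46, 0.169, 0.14] [278.39337725 197.36139852]
[0.46, 0.169, 0.164] [278.38246668 202.73313968]
[0.46, 0.169, 0.118] [278.40212011 193.05691285]
[0.46, 0.169, 0.304] [278.26069387 262.68712778]
```

View pics/c6.png

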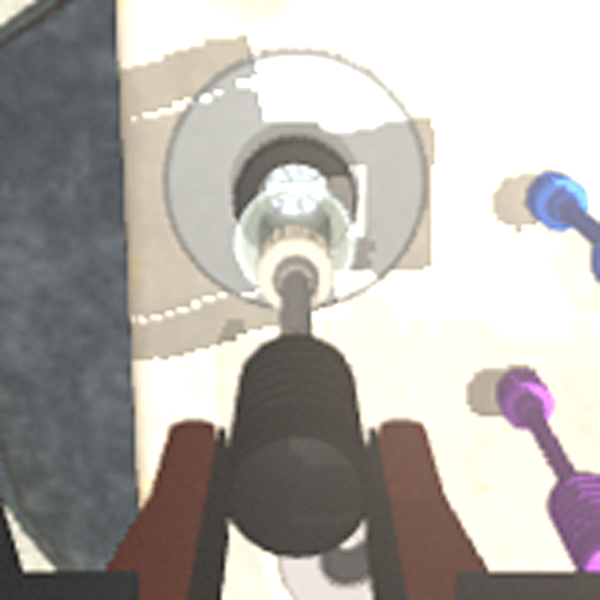

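View pics/c7.png

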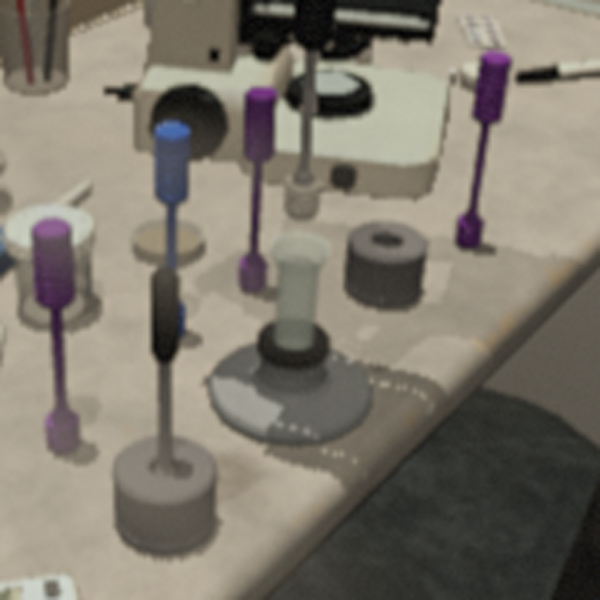

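```bash
python3 - <<'E'
from h import *
d=np.load("w5.npz");T,K=d["T"],d["K"]
for u,v,z in((296.5,180,.012),(296.5,180,.015)): print(ray(T,K,200+u/3.75,130+v/3.75,z))
c=camera_info("side")
for z in(.118,.14,.164,.05):
  for dd in ((0,0),(.002,0),(0,.002)):
    p=proj(c["T"],c["intrinsics"],[.46+dd[0],.169+dd[1],z]); print(z,dd,(p-[220,120])*600/180)
w=cv2.imread("pics/w5.png")
cv2.imwrite("pics/c8.png",cv2.resize(w[160:220,250:310],(600,600),interpolation=cv2.INTER_CUBIC))
E
```

```text
[0.46097888 0.16891609]
[0.46097393 0.16943274]
0.118 (0, 0) [296.44792553 246.56676671]
0.118 (0.002, 0) [293.79096879 245.51324051]
0.118 (0, 0.002) [294.62139643 247.84014034]
0.14 (0, 0) [298.57098018 215.66349521]
0.14 (0.002, 0) [295.87015781 214.63446267]
0.14 (0, 0.002) [296.71972849 216.90431959]
0.164 (0, 0) [300.96327105 180.84121025]
0.164 (0.002, 0) [298.21291999 179.8412656 ]
0.164 (0, 0.002) [299.08429124 182.04344582]
0.05 (0, 0) [290.27647218 336.39869728]
0.05 (0.002, 0) [287.74655249 335.28102351]
0.05 (0, 0.002) [288.52242298 337.75762883]
```

View pics/c8.png

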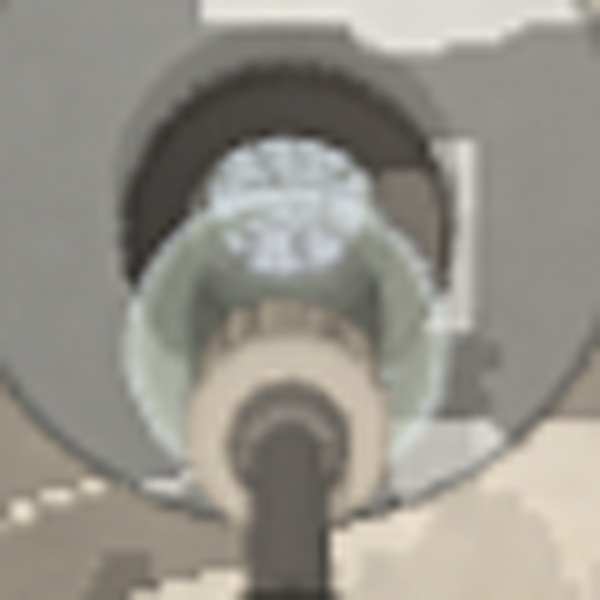

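The head and mouth are aligned to within about 1 mm in both views. I'll lower it with a force guard.

```bash
python3 - <<'E'
from h import *
x,y=.4598,.1685
movel([x,y,.230],v=.08); print(get_time(),get_ft_force())
for z in(.222,.214,.200):
    s=movel([x,y,z],v=.03,until_force=4); print(z,s,get_tcp_pos(),get_ft_force().round(2),get_ft_torque().round(3),get_time())
    if s: break
T,K=wT(); im=read_camera("wrist"); cv2.imwrite("pics/c9.png",cv2.resize(im[150:270,220:340,::-1],(600,600),interpolation=cv2.INTER_CUBIC))
E
```

```text
10.7667 [ 0.29090114 -0.18419872 -1.20122006]
0.222 False [0.45975221 0.16848595 0.22191922] [ 0.2  -0.36 -1.24] [ 0.008 -0.063  0.014] 11.1833
0.214 False [0.45963145 0.1684362  0.2137319 ] [ 0.25 -0.34 -0.38] [-0.054 -0.063 -0.028] 11.6
0.2 False [0.45976984 0.16848924 0.19991739] [-0.43  0.67 -2.03] [-0.025 -0.115  0.017] 12.2167
```

View pics/c9.png

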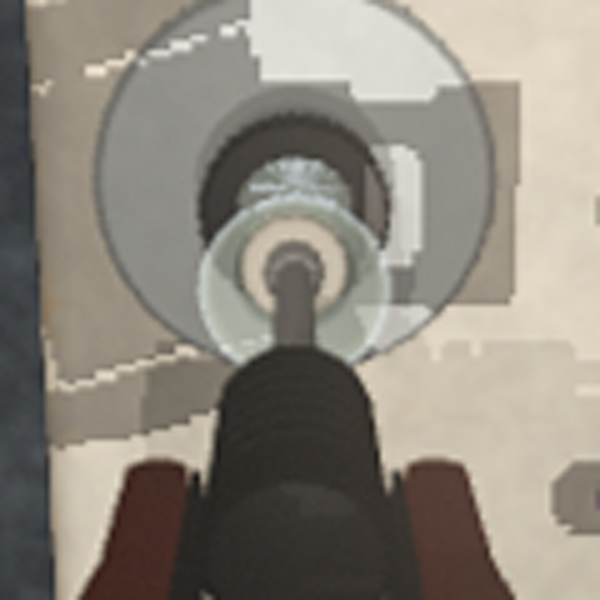

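The head is in the bore, with foot z about 80 mm and no contact force. I'll continue to the bottom.

```bash
python3 - <<'E'
from h import *
x,y=.4598,.1685
for z in(.180,.160,.144,.130):
    s=movel([x,y,z],v=.035 if z>.15 else .02,until_force=4); print(z,s,get_tcp_pos(),get_ft_force().round(2),get_ft_torque().round(3),get_time())
    if s: break
wait(.2);print(get_tcp_pos(),get_ft_force().round(2),get_grip_width()*88)
E
```

```text
0.18 False [0.45983669 0.16853577 0.17996237] [ 0.16 -0.26 -1.3 ] [-0.055 -0.083  0.009] 12.9917
0.16 False [0.45983219 0.16850474 0.15996062] [-0.09  0.22 -0.99] [ 0.008 -0.069  0.013] 13.7167
0.144 False [0.45989582 0.16853877 0.14406336] [-0.04  0.06 -1.94] [-0.079 -0.051 -0.008] 14.6667
0.13 True [0.46035397 0.16869281 0.13588488] [-0.12 -0.47  5.22] [-0.079 -0.049  0.006] 15.15
[0.46012704 0.1686101  0.13587708] [-0.02 -0.05  5.54] 22.2173680430995
```

It touched bottom at foot z 15.9 mm, and 16 was expected. I'll draw it slowly up by 48 mm and look.

```bash
python3 - <<'E'
from h import *
im0=read_camera("side"); p=get_tcp_pos(); wait(.3)
s=movel([.4599,.1686,.150],v=.02); print(s,get_ft_force().round(2))
s=movel([.4599,.1686,.1838],v=.02); wait(.5); print(get_time(),get_tcp_pos(),get_ft_force().round(2),get_ft_torque().round(3),get_grip_width()*88)
im=read_camera("side")
f=lambda i:cv2.resize(i[150:280,250:380,::-1],(400,400),interpolation=cv2.INTER_CUBIC)
cv2.imwrite("pics/c10.png",np.hstack([f(im0),f(im)]))
w=read_camera("wrist");cv2.imwrite("pics/w11.png",w[:,:,::-1])
cv2.imwrite("pics/t11.png",read_camera("top")[:,:,::-1])
E
```

```text
False [ 0.12 -0.57 -1.47]
18.925 [0.45989018 0.16859434 0.18378643] [-0.25 -0.55 -1.12] [ 0.022 -0.115 -0.038] 22.357604816269046
```

View pics/c10.png

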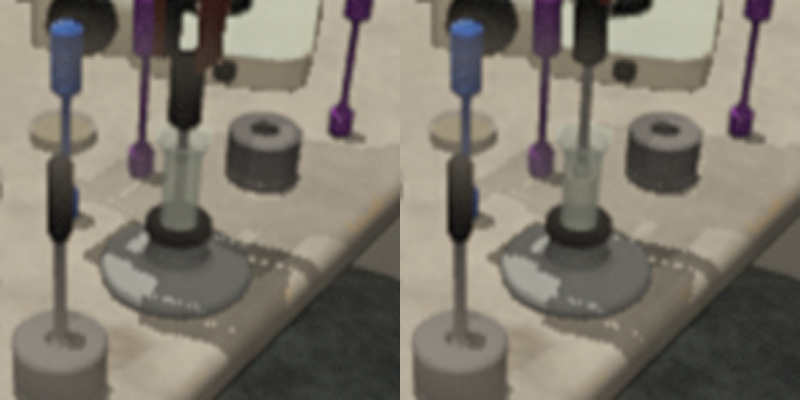

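View pics/w11.png

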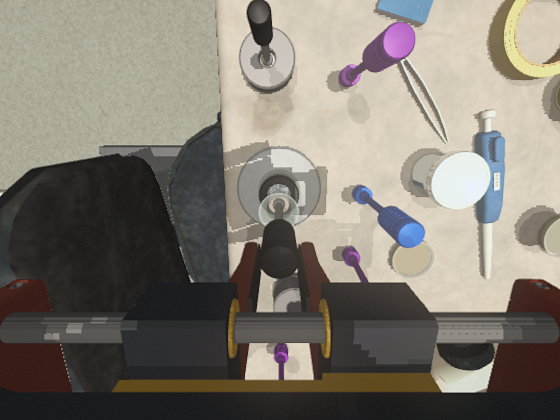

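```bash
python3 - <<'E'
from h import *
c=camera_info("side")
for z in(.05,.064,.088,.102,.118,.176): print(z,(proj(c["T"],c["intrinsics"],[.46,.1686,z])-[265,180])*600/70)
im=read_camera("side"); print(get_grip_width()*88,get_ft_force())
cv2.imwrite("pics/c12.png",cv2.resize(im[180:250,265:335,::-1],(600,600),interpolation=cv2.INTER_CUBIC))
E
```

```text
0.05 [361.6112918  350.04196008]
0.064 [364.76812521 304.20692231]
0.088 [370.3193496  223.60698362]
0.102 [373.64184303 175.36667698]
0.118 [377.51786331 119.08954329]
0.176 [392.31858282 -95.80666732]
22.34336301153792 [-0.4829149   0.23375536 -1.68093615]
```

View pics/c12.png

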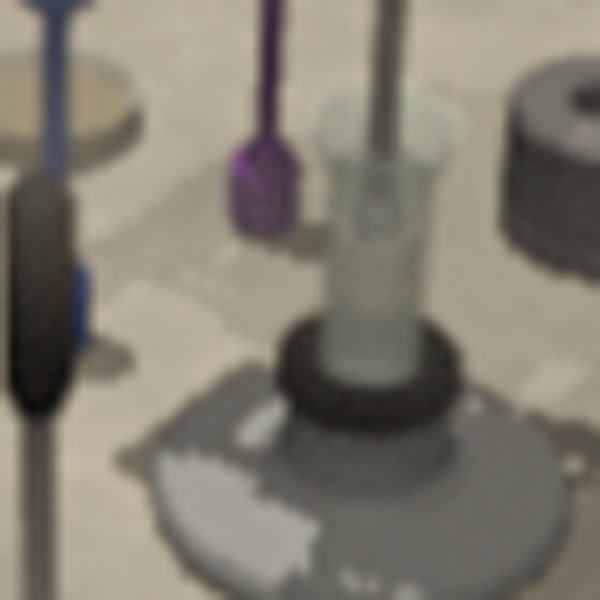

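View pics/t11.png

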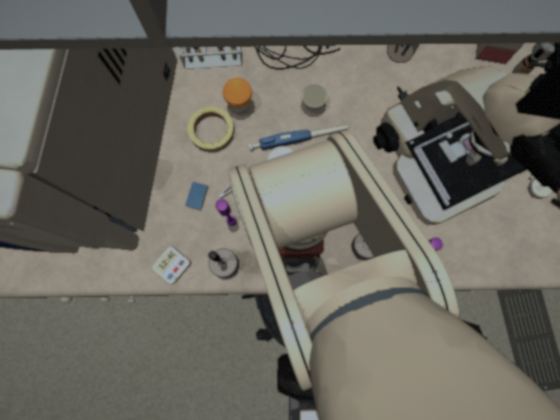

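The rod ends in the head at crop row ~210–225, and 224 is predicted for a head top at z 88 mm. So the whole head stands between the nut and the flare, and nothing has shifted in the views. I'll hand it in.

```bash
python3 - <<'E'
from h import *
print(get_time()); job_done()
E
```

```text
19.125
the job is handed in; nothing more can be done
```

I lifted the wide pestle from the right-hand rest and lowered it into the grinder until it touched bottom. Then I drew it straight up 48 mm at 20 mm/s and handed the job in at 19.1 s, with the arm still holding it by the grip.

- **Bottom contact:** the force guard stopped the arm on an upward push of about 5–7 N, with the foot at about 15.9 mm against the 16 mm expected.
- **Final position:** the side picture shows the head top close to the planned 88 mm. That puts the whole head in the clear glass, above the nut (50 mm) and below the flare (102 mm).
- **Forces and grip:** while drawing up, the wrist read little more than the pestle's weight and sideways forces stayed under 1 N. The grip reading rose slightly, from 22.1 to 22.3 mm.
- **Surroundings:** the grinder, the slim pestle and both rests looked unmoved by eye. I saw no sign that the bystanders had moved, but the arm hid part of the last top view.
- **Disagreement:** the first positions from the top and side cameras differed from each other by up to 10 mm, and from the wrist camera by up to about 8 mm. I used the wrist camera's, and the clean insertion bore that out.

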